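# Clamp a spice jar in the one-hand jar holder

### The job

The spice jar's lid is stuck, so clamp the jar in the jar holder. The holder was left shut: lift its knob clear of the pawl, turn it back until the jaw is fully open and lower it again, then stand the jar upright on the seat between the two posts and the jaw. Finally, without lifting the knob again, turn it clockwise click by click until you feel the cushion hold the jar snugly, and let go; do not squeeze the thin glass hard, do not force the knob backwards against its pawl, and leave the other things where they are.

Things in the scene. Friction and masses are not known exactly. Their poses are not given: they have to be found in the camera images.
- holder: Jar holder fixed to the table: wooden base 250 x 96 x 12 mm. Origin: middle of its underside. Its +x runs along the base from the two posts (x = -100 mm, y = +-14 mm, 5 mm radius, tops 62 mm high) to the knob (axis upright at x = +75 mm, on a steel housing 34 mm high); the sliding jaw is between. z is up.
- seat (a point): Where the jar's underside centre comes when it is pressed against the two posts: on the top of the base (12 mm above the table), at x = -79 mm in the holder's frame, marked by a dark disc 48 mm across. With the jaw fully open there are 6 to 20 mm of free room on the jaw's side of the jar; jaw and cushion are at most 54 mm high.
- jaw: Steel jaw, slides on the base along the holder's x; it moves 14 mm to the posts per rad of the knob. Origin: under its front face. In front of it stands a sprung rubber cushion (36 wide, 28 high, from 26 to 54 mm above the table), face 24 to 38 mm before the jaw's face: the stand-off is set differently each time and not measured. The cushion yields 1 mm per 1.6 N.
- pawl: Pawl: a small sprung steel blade under the toothed disc of the knob. It clicks down when the knob turns clockwise (seen from above) and stops it turning back. Lifting the knob 6 mm or more clears it. Forcing the knob back with more than 25 N at the pawl (0.65 N m) spoils it. Origin: top of the blade.
- knob (a joint): Angle of the knob in rad: 0 = jaw fully open (end stop), grows clockwise seen from above, as the jaw closes; limit 2.6. Starts at 1.45 to 1.55. 28 teeth: it rests on its pawl at about 0.01 + 0.224 k. Let go in between, the load takes it back to the last tooth. Free, it turns with under 0.1 N m, jumping for an instant at each click; each N of the cushion on the jar adds 0.014 N m.
- knob_lift (a joint): How far the knob is lifted (m): 0 = down, toothed disc on the pawl; 0.010 = upper stop. A spring and its weight hold it down: 3 to 5 N lift it; let go, it drops by itself.
- knob_grip (a point): Middle of the knob's round ribbed black grip, on its axis: 42 mm diameter, 36 mm high, top 18 mm above and lower edge 18 mm below this point. Below it is the toothed steel disc, 61 mm diameter, its top 24 mm below this point.
- jar_mid (a point): Middle of the spice jar's height on its axis. Round glass jar with a black lid, 41 mm diameter, 105 mm tall, about 0.11 kg, standing alone at the front right of the table; the only jar away from the back of the table. Its z axis points up.
- jar: The same jar; origin at the middle of its underside. Thin glass: held snugly at 5 N or more of the cushion, which one or two clicks after first contact always give; 15 N breaks it (a third or fourth click).
- mill: Glass salt mill with a grey top, 44 x 90 mm tall: leave it. Origin: underside centre.
- tin: Tin can, 75 x 58 mm tall: leave it. Origin: underside centre.
- garlic: Garlic bulb, 48 mm: leave it. Origin: underside centre.
Not all that is in view belongs to the job. What is shaped like the jar but blue is not meant.

How it is judged:
On the way, in this order (a step that is already met when the one before it is completed fails the run):
1. the knob is turned back to its end stop and down again: the jaw is fully open (value of joint knob below 0.15 rad and value of joint knob_lift below 0.003 m), for 0.2 s.
2. the jar stands upright on the seat, released, with the jaw still open (horizontal distance between jar_mid and seat below 0.02 m and z of jar_mid in the frame of seat between 0.045 and 0.06 m and angle between jar_mid's own z axis and vertical below 0.15 rad and contact force between the fingers and jar below 0.1 N and value of joint knob below 0.3 rad), for 0.2 s.
At the end, for the whole second after the job is handed in: the jar stands upright on the base (tilt under 0.15 rad), against the posts (within 8 mm of the seat's centre), the cushion presses it with 5 to 15 N, held by the ratchet; the knob is down (z of jar_mid in the frame of seat between 0.045 and 0.06 m and angle between jar_mid's own z axis and vertical below 0.15 rad and horizontal distance between jar_mid and seat below 0.008 m and contact force between jaw and jar between 5 and 15 N and value of joint knob_lift below 0.003 m and linear speed of jar below 0.01 m/s); the robot touches nothing.
It fails at once if the jar is squeezed with more than 15 N (contact force between jaw and jar above 15 N).
It fails at once if the knob is lifted while the jar stands in the holder (value of joint knob_lift above 0.005 m and horizontal distance between jar_mid and seat below 0.02 m and z of jar_mid in the frame of seat between 0.045 and 0.06 m and angle between jar_mid's own z axis and vertical below 0.15 rad).
It fails at once if the knob is forced against the pawl with more than 25 N (contact force between pawl and anything else above 25 N).
It fails at once if the jar is knocked over (angle between jar_mid's own z axis and vertical above 0.7 rad).
It fails at once if another thing is moved by more than 30 mm (distance of any of mill, tin, garlic from where it was at the start of the episode above 0.03 m).
It also fails if it takes over 70 s, if anything falls off the work surface, if the arm or the gripper's body presses on something with over 40 N, if the wrist force passes 120 N, or if a joint passes its speed limit or range.

### The arm

A 7-joint arm with a two-finger parallel gripper is mounted at the origin on a cart in front of the work surface, level with it; the furniture and walls round the work are solid. World frame = base frame: x ahead of the robot, y to its left, z up, the work surface at z = 0. Lengths are in m, angles in rad, forces in N, time in s.
With the tool pointing down it reaches from about 0.4 to 0.875 m from the base axis. Payload 19.3 kg.
Tool frame: the origin (TCP) lies at the very end of the fingers, on their centre line; the grasp point (between the pads) lies 19 mm behind it; z points along the fingers, y is the line along which they close (so a half turn about z gives the same grasp; the last joint's range is limited). The gripper opens to 85 mm and grips with 20 to 120 N. Pads are 22 mm wide; open, the fingers measure 114 mm over their backs; the gripper's body (76 mm by 85 mm) begins 54 mm behind the grasp point. The pads swing forward as they close: fully open they stand 13 mm farther back than shut.
Start: joints at [-1.24, 0.521, -0.036, 1.599, 0.021, 1.021, -0.113], TCP at [0.244, 0.575, 0.231] pointing down, gripper open.
Joint ranges: [-2.91, 2.91], [-0.3, 2.13], [-1.5, 1.42], [0.17, 2.43], [-1.26, 4.41], [0.16, 1.93], [-2.52, 2.52]. Speed limits (rad/s): [1.89, 1.89, 2.39, 2.39, 3.01, 3.01, 3.01].

### API

Orientations are given as a unit quaternion [w, x, y, z].
In Python, from cell import robot, viewer gives the robot as it stands.
- The arm moves only by the tool jog_arm, never from a script. Its argument "deltas" is a list of rows, each a list of 5 numbers: the closure, from 0 (fully open) to 1 (shut), then the shift along the tool's x, y, z normalised to -1 to 1, where 1 is 20 mm, then the turn about the tool's z normalised to -1 to 1, where 1 is pi/2 rad. In form: [[gripper, x, y, z, spin], ...]. A call has 1 to 5 rows; each row shifts and turns the commanded pose from where the row before left it, along the tool's axes as they then stand; what a row does not reach is not made up. A row lasts 1/12 s, in which the tool goes at most 41.7 mm and 7.16 degrees, less where a joint would pass 70% of its speed; a pose out of reach is approached as far as the arm can. A call with a number of a shift or a turn outside -1 to 1 is refused whole. A call with a gripper value outside its range is refused whole. The fingers move at their own pace and stop on an object; the grip force is fixed at half the most. Time passes only in rows, so rows that do not move let the fingers close. It gives the time, the measured TCP pose, the force, the opening and the grip force at its end, in the units of the state.
- robot.sense(): the state, without advancing time (a new reading comes with each control period).
- viewer.get_image(name): name is "scene" or "top" or "wrist"; returns a dict with "frame" (384x512x3 uint8, red, green, blue), "intrinsics" (3x3 intrinsics, pixels), "k1" (the pictures are not rectified: a ray, as slopes to the right and down, at radius r is drawn at 1 + k1 r^2 times it, then the intrinsics apply), "world_to_cam" (4x4, takes a point from world to camera coordinates). Camera axes: x right, y down, z forward; pixel columns grow to the right and rows downward; lengths in m; the calibration is good to about 2 mm. A picture is of the moment at which its call begins. There is no depth.
- robot.hand_in(): hands the job in; it is judged then, once.
The state is a dict: "time_s": time; "q": joint angles; "qvel": joint speeds; "joint_torque": joint torques, N m; "tcp_pos": TCP position; "tool_rot": TCP orientation; "ft_force": force on the tool from outside, world axes, zero at the start; "ft_torque": the same for the moment, N m; "gripper_width": opening from 0.0 (shut) to 1.0 (fully open); "grip_force": force on a finger pad.
Only numpy, scipy, OpenCV 4.12 (cv2) and the standard library are available. Lean on these libraries where they do the work, as an engineer would, in place of code of your own. Each camera call takes 0.05 s, during which the arm holds its last target. There are 200 camera calls.

## Working session

There is one attempt and no reset: what is moved stays moved. The work goes in short steps, Python scripts to look and compute and a tool call to move; the robot and the scene stay as the last step left them, time stands still between calls to the robot, and variables do not carry over. Pictures are saved under pics/ and viewed, at most 10 in all, crops included, and the job is handed in when it is done.

Besides the shell and the picture viewer there is one more tool, called as name(argument=value, ...) on one line, values as JSON. jog_arm: Moves the arm, as the interface text tells. Its arguments: {"type":"object","properties":{"deltas":{"type":"array","items":{"type":"array","items":{"type":"number"}}}},"required":["deltas"]}

```bash
mkdir -p pics
cat > h.py <<'E'
import numpy as np,cv2
from cell import robot,viewer
def ray(im,u,v):
    K=np.array(im["intrinsics"]);k=im["k1"];T=np.array(im["world_to_cam"])
    d=np.array([(u-K[0,2])/K[0,0],(v-K[1,2])/K[1,1]]);s=d.copy()
    for _ in range(30): s=d/(1+k*(s@s))
    R=T[:3,:3];return -R.T@T[:3,3],R.T@np.array([s[0],s[1],1])
def at(im,u,v,z):
    c,d=ray(im,u,v);return (c+d*(z-c[2])/d[2]).round(4)
def proj(im,p):
    K=np.array(im["intrinsics"]);T=np.array(im["world_to_cam"]);c=T[:3,:3]@np.array(p)+T[:3,3]
    s=c[:2]/c[2];s=s*(1+im["k1"]*(s@s));return (K[:2,:2]@s+K[:2,2]).round(1)
def save(im,n): cv2.imwrite("pics/"+n,cv2.cvtColor(im["frame"],cv2.COLOR_RGB2BGR))
E
python3 - <<'E'
from h import *
import pickle
a=viewer.get_image("scene");b=viewer.get_image("top")
pickle.dump((a,b),open("im.pkl","wb"))
save(a,"s0.png");save(b,"t0.png")
for i in(a,b):
    T=np.array(i["world_to_cam"]);print(-T[:3,:3].T@T[:3,3],i["k1"])
s=robot.sense();print({k:np.round(v,3) for k,v in s.items()})
E
```

```text
[-0.10028227 -0.41651666  0.91555945] -0.14627752146502696
[ 0.36806232 -0.09016698  0.9462635 ] -0.04707752918878957
{'time_s': np.float64(0.1), 'q': array([-1.24 ,  0.522, -0.036,  1.6  ,  0.021,  1.021, -0.113]), 'qvel': array([ 0.   ,  0.001, -0.002, -0.001,  0.   ,  0.001, -0.   ]), 'joint_torque': array([ 6.0000e-03, -9.2849e+01,  1.9850e+00, -3.7053e+01,  1.8000e-02,
        5.0000e-03, -0.0000e+00]), 'tcp_pos': array([0.244, 0.575, 0.231]), 'tool_rot': array([-0.   ,  0.199,  0.98 , -0.001]), 'ft_force': array([0.415, 0.606, 0.151]), 'ft_torque': array([-0.016, -0.029, -0.045]), 'grip_force': np.float64(0.0), 'gripper_width': np.float64(0.997)}
```

View pics/t0.png

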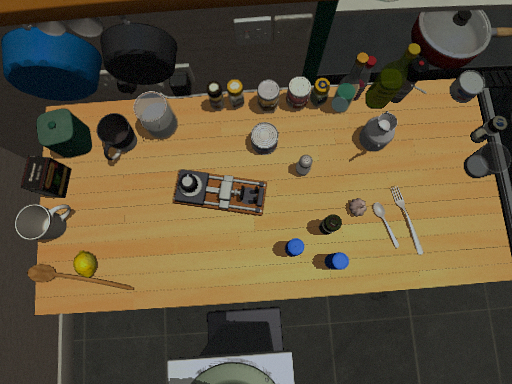

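View pics/s0.png

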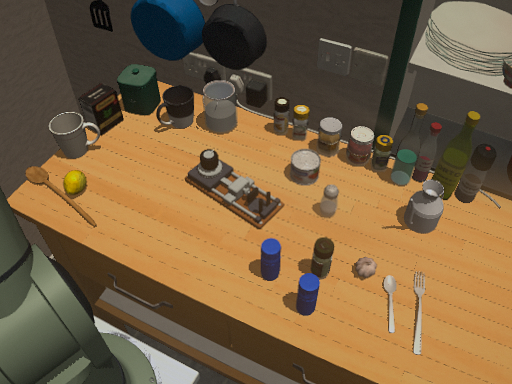

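Top view: knob near (190,184), posts near (255,195), jar lid near (332,224), blue decoys at (295,247) and (338,261). I'll take an enlarged crop for the details.

Run:
```python
from h import *
import pickle
a,b=pickle.load(open("im.pkl","rb"))
f=cv2.cvtColor(b["frame"],cv2.COLOR_RGB2BGR)[155:275,165:365]
cv2.imwrite("pics/c1.png",cv2.resize(f,None,fx=4,fy=4,interpolation=cv2.INTER_CUBIC))
```

```text
(no output)
```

View pics/c1.png

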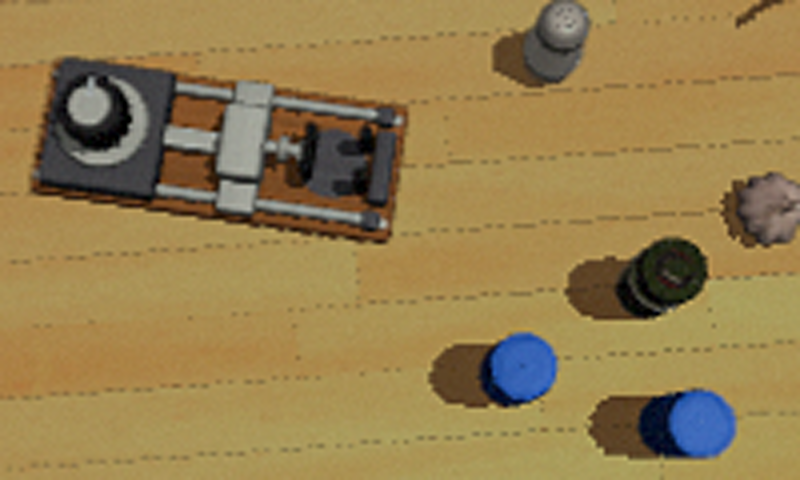

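Run:
```python
from h import *
import pickle
a,b=pickle.load(open("im.pkl","rb"))
g=lambda u,v,z: at(b,165+u/4-.4,155+v/4-.4,z)
tr=g(408,103,.012);br=g(387,242,.012);bl=g(35,192,.012);tl=g(60,58,.012)
print(tr,br,bl,tl,np.linalg.norm(tr-br),np.linalg.norm(br-bl),np.linalg.norm(tl-tr))
W=np.array([tr,br,bl,tl])[:,:2];L=np.array([[-125,-48],[-125,48],[125,48],[125,-48]])/1000  # local guess
# rigid fit
for L in (L,L*[1,-1]):
    A=L-L.mean(0);B=W-W.mean(0);U,S,V=np.linalg.svd(A.T@B);R=(U@V).T
    if np.linalg.det(R)<0: continue
    t=W.mean(0)-R@L.mean(0);print("holder",t,np.degrees(np.arctan2(R[1,0],R[0,0])),"res",(W-(L@R.T+t)).round(4))
    o=lambda x,y:(R@[x,y]+t).round(4)
    print("knob",o(.075,0),"seat",o(-.079,0))
    for z in(.07,.08,.09,.1,.11,.12): print(z,proj(b,[*o(.075,0),z]),proj(a,[*o(.075,0),z]))
    print("posts",[ (proj(b,[*o(-.1,s*.014),.062])-[165,155])*4 for s in(1,-1)])
print("knobtop px",165+92/4-.4,155+102/4-.4)
j=g(671,272,.105);print("jar",j, "scene pred top",proj(a,[*j[:2],.105]),"bottom",proj(a,[*j[:2],0]))
for n,u,v in(("b1",524,368),("b2",702,424)):print(n,g(u,v,.085))
print("garlic",g(772,210,.02),"mill",g(565,20,.09))
```

```text
[ 0.5999 -0.1286  0.012 ] [ 0.5046 -0.1072  0.012 ] [0.5558 0.1298 0.012 ] [0.6494 0.1104 0.012 ] 0.0976731795325615 0.2424673998705805 0.2440722229177257
holder [0.577425 0.0011  ] 78.02279411055449 res [[ 0.0015  0.0025]
 [ 0.0001  0.004 ]
 [-0.0006 -0.0035]
 [-0.0009 -0.003 ]]
knob [0.593  0.0745] seat [ 0.561  -0.0762]
0.07 [189.  182.9] [208.7 159.7]
0.08 [188.2 182. ] [208.4 156.8]
0.09 [187.4 181.1] [208.1 153.9]
0.1 [186.6 180.1] [207.8 150.9]
0.11 [185.8 179.1] [207.5 147.9]
0.12 [185.  178.1] [207.2 144.9]
posts [array([360.8, 171.6]), array([366.8, 129.6])]
knobtop px 187.6 180.1
jar [ 0.4604 -0.2756  0.105 ] scene pred top [322.1 244.6] bottom [317.3 271.9]
b1 [ 0.4105 -0.1837  0.085 ]
b2 [ 0.369  -0.2885  0.085 ]
garlic [ 0.5065 -0.3672  0.02  ] mill [ 0.6279 -0.2297  0.09  ]
```

jog_arm(deltas=[[0,-1,-0.63,0,0],[0,-1,-0.63,0,0],[0,-1,-0.63,0,0],[0,-1,-0.63,0,0],[0,-1,-0.63,0,0]])

```text
time_s: 0.52
tcp_pos: [0.3118, 0.4773, 0.231]
tool_rot: [-0.0, 0.199, 0.98, -0.0]
ft_force: [-0.2, -0.2, 0.8]
gripper_width: 1.001
grip_force: 0.0
```

jog_arm(deltas=[[0,-1,-0.63,0,0],[0,-1,-0.63,0,0],[0,-1,-0.63,0,0],[0,-1,-0.63,0,0],[0,-1,-0.63,0,0]])

```text
time_s: 0.93
tcp_pos: [0.3793, 0.3803, 0.2311]
tool_rot: [-0.0, 0.199, 0.98, -0.0]
ft_force: [-0.3, -0.1, 0.8]
gripper_width: 1.0
grip_force: 0.0
```

jog_arm(deltas=[[0,-1,-0.63,0,0],[0,-1,-0.63,0,0],[0,-1,-0.63,0,0],[0,-1,-0.63,0,0],[0,-1,-0.63,0,0]])

```text
time_s: 1.35
tcp_pos: [0.4468, 0.2833, 0.2312]
tool_rot: [-0.0, 0.199, 0.98, -0.0]
ft_force: [0.6, 1.0, 0.3]
gripper_width: 1.002
grip_force: 0.0
```

jog_arm(deltas=[[0,-1,-0.63,0,0],[0,-1,-0.63,0,0],[0,-1,-0.63,0,0],[0,-1,-0.63,0,0],[0,-1,-0.63,0,0]])

```text
time_s: 1.77
tcp_pos: [0.5142, 0.1863, 0.2311]
tool_rot: [-0.0, 0.199, 0.98, -0.0]
ft_force: [0.7, -0.0, -0.0]
gripper_width: 1.0
grip_force: 0.0
```

jog_arm(deltas=[[0,-1,-0.63,0,0],[0,-1,-0.63,0,0],[0,-1,-0.63,0,0],[0,-1,-0.63,0,0],[0,0,0,0,0]])

```text
time_s: 2.18
tcp_pos: [0.5697, 0.1052, 0.231]
tool_rot: [0.0, 0.201, 0.98, -0.001]
ft_force: [1.0, 0.6, -0.6]
gripper_width: 0.998
grip_force: 0.0
```

jog_arm(deltas=[[0,0,0,0,0.07],[0,0,0,0,0.07],[0,0,0,0,0.07],[0,0,0,0,0.07],[0,0,0,0,0.07]])

```text
time_s: 2.6
tcp_pos: [0.5675, 0.11, 0.2311]
tool_rot: [-0.0, 0.46, 0.888, -0.0]
ft_force: [0.5, -0.6, 0.6]
gripper_width: 1.004
grip_force: 0.0
```

Run:
```python
from h import *
s=robot.sense();print({k:np.round(v,3) for k,v in s.items()})
```

```text
{'time_s': np.float64(2.6), 'q': array([-0.458,  0.456,  0.229,  1.737, -0.122,  0.963,  0.433]), 'qvel': array([-0.227,  0.025,  0.322,  0.012, -0.173,  0.002, -1.151]), 'joint_torque': array([ 3.0950e+00, -8.2801e+01,  4.5370e+00, -3.5492e+01,  6.0400e-01,
       -4.0000e-03,  3.8210e+00]), 'tcp_pos': array([0.568, 0.11 , 0.231]), 'tool_rot': array([-0.   ,  0.46 ,  0.888, -0.   ]), 'ft_force': array([ 0.506, -0.593,  0.623]), 'ft_torque': array([-0.027, -0.01 ,  0.006]), 'grip_force': np.float64(0.0), 'gripper_width': np.float64(1.004)}
```

jog_arm(deltas=[[0,0,0,0,0.075],[0,0,0,0,0.075],[0,0,0,0,0.075],[0,0,0,0,0.075],[0,0,0,0,0.075]])

```text
time_s: 3.02
tcp_pos: [0.5675, 0.11, 0.2311]
tool_rot: [-0.0, 0.698, 0.716, -0.0]
ft_force: [1.0, 0.2, 0.2]
gripper_width: 0.999
grip_force: 0.0
```

jog_arm(deltas=[[0,0,0,0,0.075],[0,0,0,0,0.075],[0,0,0,0,0.075],[0,0,0,0,0],[0,0,0,0,0]])

```text
time_s: 3.43
tcp_pos: [0.5675, 0.1101, 0.2311]
tool_rot: [-0.0, 0.81, 0.586, -0.0]
ft_force: [-0.0, 0.0, -0.0]
gripper_width: 1.003
grip_force: 0.0
```

Run:
```python
from h import *
import pickle
w=viewer.get_image("wrist");pickle.dump(w,open("w.pkl","wb"));save(w,"w0.png")
s=robot.sense();print(s["q"][6],s["tcp_pos"],s["tool_rot"])
for z in(.08,.09,.1):print(z,proj(w,[.593,.0745,z]))
```

```text
-0.3754887428285491 [0.56759391 0.11001173 0.23110999] [-4.98624650e-05  8.10009373e-01  5.86416882e-01 -2.31900553e-04]
0.08 [293.2 200.7]
0.09 [294.4 204.2]
0.1 [295.7 208. ]
```

View pics/w0.png

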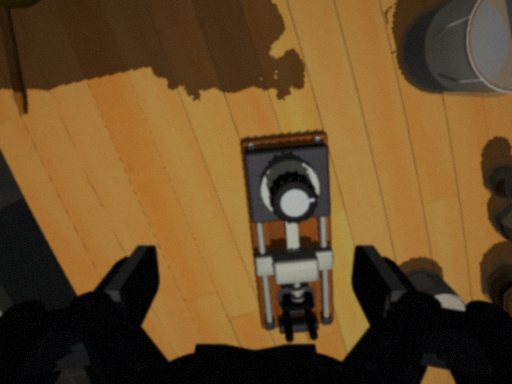

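Run:
```python
from h import *
import pickle
a,b=pickle.load(open("im.pkl","rb"));w=pickle.load(open("w.pkl","rb"))
c1,d1=ray(b,187.6,180.1);c2,d2=ray(w,295,202)
x=np.linalg.lstsq(np.c_[d1,-d2],c2-c1,rcond=None)[0];print(c1+d1*x[0],c2+d2*x[1])
e=[at(w,245,138,.012),at(w,326,130,.012)];m=(e[0]+e[1])/2;f=np.array([.5522,-.1179,.012])
print(e,m,np.linalg.norm(m-f),np.degrees(np.arctan2(*(m-f)[[1,0]])))
k=at(w,295,202,.09);print(k)
s=robot.sense();q=s["tool_rot"]
from scipy.spatial.transform import Rotation as Ro
R=Ro.from_quat(q[[1,2,3,0]]).as_matrix();print(R.round(3));print("tool delta",(R.T@([*k[:2],.056]-s["tcp_pos"])).round(4))
```

```text
[0.59613631 0.07446097 0.08768586] [0.59409967 0.07538715 0.08732243]
[array([0.5643, 0.1352, 0.012 ]), array([0.6501, 0.1162, 0.012 ])] [0.6072 0.1257 0.012 ] 0.24973177611189165 77.27708815147255
[0.5941 0.0764 0.09  ]
[[ 0.312  0.95  -0.   ]
 [ 0.95  -0.312 -0.   ]
 [-0.    -0.    -1.   ]]
tool delta [-0.0236  0.0357  0.1751]
```

jog_arm(deltas=[[0,-0.62,0.9,0.9,0],[0,-0.63,0.9,1,0],[0,0,0,1,0],[0,0,0,1,0],[0,0,0,1,0]])

```text
time_s: 3.9
tcp_pos: [0.5941, 0.0742, 0.1323]
tool_rot: [-0.0, 0.81, 0.586, 0.0]
ft_force: [0.5, 0.3, -0.8]
gripper_width: 0.999
grip_force: 0.0
```

jog_arm(deltas=[[0,0,0,1,0],[0,0,0,1,0],[0,0,0,1,0],[0,0,0,1,0],[0,0,0,0,0]])

```text
time_s: 4.32
tcp_pos: [0.5922, 0.0745, 0.0501]
tool_rot: [-0.001, 0.81, 0.586, -0.002]
ft_force: [-1.5, -0.3, 0.4]
gripper_width: 1.0
grip_force: 0.0
```

jog_arm(deltas=[[1,0,0,0,0],[1,0,0,0,0],[1,0,0,0,0],[1,0,0,0,0],[1,0,0,0,0]])

```text
time_s: 4.73
tcp_pos: [0.594, 0.075, 0.0548]
tool_rot: [-0.0, 0.811, 0.585, 0.0]
ft_force: [-8.2, 1.2, 15.8]
gripper_width: 0.478
grip_force: 58.4
```

jog_arm(deltas=[[1,0,0,0,0],[1,0,0,0,0],[1,0,0,0,0],[1,0,0,0,0],[1,0,0,0,0]])

```text
time_s: 5.15
tcp_pos: [0.594, 0.0751, 0.0548]
tool_rot: [-0.0, 0.811, 0.585, 0.0]
ft_force: [-6.8, 1.1, 14.8]
gripper_width: 0.476
grip_force: 58.4
```

jog_arm(deltas=[[1,0,0,-0.15,0],[1,0,0,-0.15,0],[1,0,0,-0.13,0],[1,0,0,0,0],[1,0,0,0,0]])

```text
time_s: 5.57
tcp_pos: [0.594, 0.0749, 0.062]
tool_rot: [-0.0, 0.811, 0.585, 0.0]
ft_force: [-1.8, 2.4, -4.0]
gripper_width: 0.474
grip_force: 60.9
```

jog_arm(deltas=[[1,0,0,-0.05,0],[1,0,0,0,0],[1,0,0,0,-0.03],[1,0,0,0,-0.03],[1,0,0,0,0]])

```text
time_s: 5.98
tcp_pos: [0.5939, 0.0749, 0.0628]
tool_rot: [-0.0, 0.782, 0.623, -0.0]
ft_force: [-2.9, 3.3, -3.8]
gripper_width: 0.477
grip_force: 60.9
```

Run:
```python
from h import *
s=robot.sense();print(s["tcp_pos"],s["ft_force"],s["ft_torque"],s["q"][6])
```

```text
[0.59393681 0.0749166  0.06276598] [-2.92659427  3.26806646 -3.78468148] [0.92704921 0.40098474 0.04366547] -0.14140559198212146
```

jog_arm(deltas=[[1,0,0,0,-0.06],[1,0,0,0,-0.06],[1,0,0,0,-0.06],[1,0,0,0,-0.06],[1,0,0,0,-0.06]])

```text
time_s: 6.4
tcp_pos: [0.5939, 0.075, 0.0628]
tool_rot: [-0.0, 0.614, 0.789, 0.0]
ft_force: [-4.0, 4.4, -3.5]
gripper_width: 0.473
grip_force: 60.9
```

jog_arm(deltas=[[1,0,0,0,-0.06],[1,0,0,0,-0.06],[1,0,0,0,-0.06],[1,0,0,0,-0.06],[1,0,0,0,-0.06]])

```text
time_s: 6.82
tcp_pos: [0.5939, 0.0751, 0.0627]
tool_rot: [-0.0, 0.413, 0.911, 0.0]
ft_force: [-3.7, 5.0, -2.9]
gripper_width: 0.472
grip_force: 60.9
```

jog_arm(deltas=[[1,0,0,0,-0.06],[1,0,0,0,-0.06],[1,0,0,0,-0.06],[1,0,0,0,0],[1,0,0,0,0]])

```text
time_s: 7.23
tcp_pos: [0.5937, 0.0752, 0.0626]
tool_rot: [-0.0, 0.283, 0.959, 0.0]
ft_force: [-3.8, 6.2, -3.3]
gripper_width: 0.48
grip_force: 61.0
```

Run:
```python
from h import *
s=robot.sense();print(s["tcp_pos"],s["ft_force"],s["ft_torque"],s["q"][6],2*np.degrees(np.arctan2(s["tool_rot"][2],s["tool_rot"][1])))
```

```text
[0.59371114 0.07518453 0.06264221] [-3.78674156  6.16584943 -3.34522567] [1.61776281 0.74210873 0.03288171] 0.7715091045236904 147.15588168871486
```

jog_arm(deltas=[[1,0,0,0,-0.04],[1,0,0,0,-0.03],[1,0,0,0,-0.02],[1,0,0,0,0]])

```text
time_s: 7.57
tcp_pos: [0.5937, 0.0752, 0.0626]
tool_rot: [-0.0, 0.214, 0.977, 0.0]
ft_force: [-4.2, 5.8, -4.0]
gripper_width: 0.475
grip_force: 61.1
```

```bash
cat > st.py <<'E'
from h import *
s=robot.sense();y=2*np.degrees(np.arctan2(s["tool_rot"][2],s["tool_rot"][1]))
print(s["time_s"],s["tcp_pos"].round(4),"F",s["ft_force"].round(2),"T",s["ft_torque"].round(3),"q7",round(s["q"][6],3),"yaw",y,"turned",y-71.6)
E
python3 st.py
```

```text
7.5667 [0.5937 0.0752 0.0626] F [-4.21  5.85 -4.01] T [1.613 0.797 0.014] q7 0.879 yaw 155.34224257128605 turned 83.74224257128606
```

jog_arm(deltas=[[1,0,0,0,-0.02],[1,0,0,0,-0.02],[1,0,0,0,-0.01],[1,0,0,0,0]])

```text
time_s: 7.9
tcp_pos: [0.5937, 0.0752, 0.0626]
tool_rot: [-0.001, 0.176, 0.984, 0.0]
ft_force: [-3.7, 6.9, -3.6]
gripper_width: 0.478
grip_force: 61.1
```

```bash
python3 st.py
```

```text
7.9 [0.5937 0.0752 0.0626] F [-3.67  6.9  -3.63] T [ 1.869  0.909 -1.277] q7 0.937 yaw 159.6886353933016 turned 88.08863539330162
```

jog_arm(deltas=[[1,0,0,0,0.01],[1,0,0,0,0.01],[1,0,0,0,0]])

```text
time_s: 8.15
tcp_pos: [0.5936, 0.0752, 0.0626]
tool_rot: [-0.0, 0.192, 0.981, 0.0]
ft_force: [-3.9, 6.4, -2.6]
gripper_width: 0.475
grip_force: 61.1
```

```bash
python3 st.py
```

```text
8.15 [0.5936 0.0752 0.0626] F [-3.94  6.44 -2.58] T [ 1.661  0.832 -0.614] q7 0.912 yaw 157.81116292650836 turned 86.21116292650836
```

jog_arm(deltas=[[1,0,0,0,0.01],[1,0,0,0,0.01],[1,0,0,0,0]])

```text
time_s: 8.4
tcp_pos: [0.5937, 0.0752, 0.0626]
tool_rot: [-0.0, 0.207, 0.978, 0.0]
ft_force: [-3.8, 6.1, -3.7]
gripper_width: 0.475
grip_force: 61.1
```

```bash
python3 st.py
```

```text
8.4 [0.5937 0.0752 0.0626] F [-3.84  6.05 -3.74] T [ 1.562  0.751 -0.047] q7 0.889 yaw 156.0585560023496 turned 84.45855600234961
```

jog_arm(deltas=[[1,0,0,0.15,0],[1,0,0,0.15,0],[1,0,0,0.08,0],[1,0,0,0,0]])

```text
time_s: 8.73
tcp_pos: [0.5937, 0.0752, 0.0552]
tool_rot: [-0.0, 0.207, 0.978, 0.0]
ft_force: [-5.0, 5.4, 0.5]
gripper_width: 0.478
grip_force: 62.1
```

```bash
python3 st.py
```

```text
8.7333 [0.5937 0.0752 0.0552] F [-4.99  5.38  0.52] T [ 1.524  1.153 -0.106] q7 0.889 yaw 156.1138107611719 turned 84.5138107611719
```

Down with no load on the pawl. Now release, rise, and look.

jog_arm(deltas=[[0,0,0,0,0],[0,0,0,0,0],[0,0,0,0,0],[0,0,0,0,0],[0,0,0,0,0]])

```text
time_s: 9.15
tcp_pos: [0.5942, 0.0743, 0.0554]
tool_rot: [0.0, 0.207, 0.978, -0.0]
ft_force: [0.3, -0.8, -0.1]
gripper_width: 0.999
grip_force: 0.0
```

jog_arm(deltas=[[0,0,0,-0.5,0],[0,0,0,-1,0],[0,0,0,-1,0],[0,0,0,-1,0],[0,0,0,-1,0]])

```text
time_s: 9.57
tcp_pos: [0.5941, 0.0745, 0.1471]
tool_rot: [0.0, 0.207, 0.978, 0.0]
ft_force: [0.6, 0.1, 0.2]
gripper_width: 0.998
grip_force: 0.0
```

jog_arm(deltas=[[0,0,0,-1,0],[0,0,0,-1,0],[0,0,0,-1,0],[0,0,0,-1,0],[0,0,0,0,0]])

```text
time_s: 9.98
tcp_pos: [0.5955, 0.0747, 0.2299]
tool_rot: [0.003, 0.207, 0.978, 0.001]
ft_force: [0.2, 0.4, 0.7]
gripper_width: 0.997
grip_force: 0.0
```

```bash
python3 st.py
python3 - <<'E'
from h import *
import pickle
b=viewer.get_image("top");a=viewer.get_image("scene");pickle.dump((a,b),open("im2.pkl","wb"))
f=cv2.cvtColor(b["frame"],cv2.COLOR_RGB2BGR)[160:240,170:290]
g=cv2.cvtColor(a["frame"],cv2.COLOR_RGB2BGR)[140:290,180:350]
cv2.imwrite("pics/c2.png",np.vstack([cv2.resize(f,(480,240),interpolation=cv2.INTER_CUBIC),cv2.resize(g,(480,340),interpolation=cv2.INTER_CUBIC)]))
for u,v in((322,244),):pass
print(robot.sense()["q"])
E
```

```text
9.9833 [0.5955 0.0747 0.2299] F [0.23 0.36 0.75] T [ 0.032  0.006 -0.049] q7 0.908 yaw 156.11296382249063 turned 84.51296382249063
[-0.1920603   0.48381725 -0.0451587   1.67746451  0.025475    0.97902479
  0.90786908]
```

View pics/c2.png

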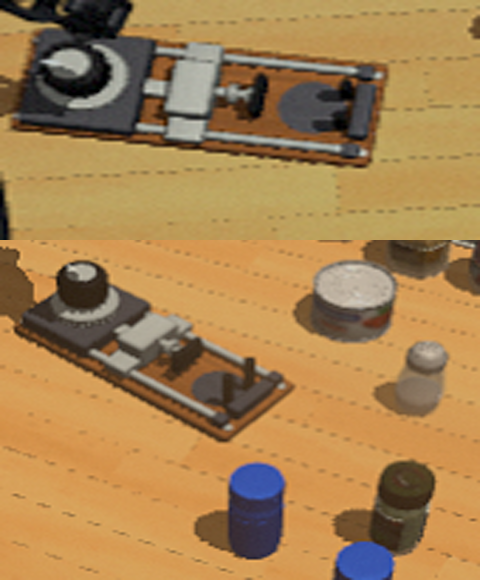

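jog_arm(deltas=[[0,-0.05,-0.985,0,0],[0,-0.05,-0.985,0,0],[0,-0.05,-0.985,0,0],[0,-0.05,-0.985,0,0],[0,-0.05,-0.985,0,0]])

```text
time_s: 10.5
tcp_pos: [0.5579, -0.0184, 0.2247]
tool_rot: [-0.001, 0.207, 0.978, -0.0]
ft_force: [0.5, 0.1, -0.8]
gripper_width: 1.002
grip_force: 0.0
```

jog_arm(deltas=[[0,-0.05,-0.985,0,0],[0,-0.05,-0.985,0,0],[0,-0.05,-0.985,0,0],[0,-0.05,-0.985,0,0],[0,-0.05,-0.985,0,0]])

```text
time_s: 10.92
tcp_pos: [0.5226, -0.1104, 0.2248]
tool_rot: [-0.001, 0.207, 0.978, -0.0]
ft_force: [-0.2, -1.1, 0.2]
gripper_width: 1.005
grip_force: 0.0
```

jog_arm(deltas=[[0,-0.05,-0.985,0,0],[0,-0.05,-0.985,0,0],[0,-0.05,-0.985,0,0],[0,-0.05,-0.985,0,0],[0,-0.05,-0.985,0,0]])

```text
time_s: 11.33
tcp_pos: [0.4873, -0.2025, 0.2248]
tool_rot: [-0.001, 0.207, 0.978, -0.0]
ft_force: [0.3, -0.7, -0.5]
gripper_width: 1.001
grip_force: 0.0
```

jog_arm(deltas=[[0,-0.05,-0.985,0,0],[0,-0.05,-0.985,0,0],[0,-0.05,-0.985,0,0],[0,-0.05,-0.985,0,0],[0,0,0,0,0]])

```text
time_s: 11.75
tcp_pos: [0.4578, -0.2788, 0.2248]
tool_rot: [-0.001, 0.209, 0.978, -0.001]
ft_force: [-1.1, -0.9, -0.3]
gripper_width: 0.999
grip_force: 0.0
```

jog_arm(deltas=[[0,0,0,0,0],[0,0,0,0,0]])

```text
time_s: 11.92
tcp_pos: [0.46, -0.2747, 0.2249]
tool_rot: [-0.0, 0.207, 0.978, 0.0]
ft_force: [0.1, -0.9, -0.0]
gripper_width: 1.002
grip_force: 0.0
```

```bash
python3 st.py
python3 - <<'E'
from h import *
import pickle
w=viewer.get_image("wrist");pickle.dump(w,open("w2.pkl","wb"));save(w,"w2.png")
print(proj(w,[.4604,-.2756,.105]),proj(w,[.4604,-.2756,0]))
a,b=pickle.load(open("im2.pkl","rb"))
e=at(b,239.6,195.2,.012);d=np.array([.2135,.977])
print("disc edge",e,"seat",e[:2]-.024*d, "from ends", np.array([.6072,.1257])-.204*d,np.array([.5522,-.1179])+.046*d)
E
```

```text
11.9167 [ 0.46   -0.2747  0.2249] F [ 0.12 -0.91 -0.03] T [ 0.011 -0.065  0.037] q7 1.602 yaw 156.15132531234715 turned 84.55132531234716
[253.8 183.5] [254.  158.2]
disc edge [ 0.5635 -0.0519  0.012 ] seat [ 0.558376 -0.075348] from ends [ 0.563646 -0.073608] [ 0.562021 -0.072958]
```

View pics/w2.png

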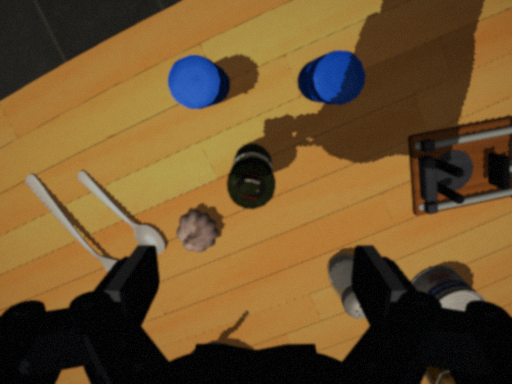

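Run:
```python
from h import *
import pickle
w=pickle.load(open("w2.pkl","rb"))
print(at(w,251,186,.105), at(w,251,186,.095), "disc",at(w,457,170,.012),"postend corners",at(w,410,137,.012),at(w,416,215,.012))
print("post tops pred",[proj(w,[.562-.021*.21+s*.014*.977,-.0745-.021*.977-s*.014*.21,.062]) for s in(1,-1)], proj(w,[.562,-.0745,.012]))
```

```text
[ 0.4614 -0.2785  0.105 ] [ 0.464  -0.2798  0.095 ] disc [ 0.5626 -0.0696  0.012 ] postend corners [ 0.5048 -0.1101  0.012 ] [ 0.5953 -0.1292  0.012 ]
post tops pred [array([460.9, 200.4]), array([460.2, 173.8])] [452.9 171.2]
```

jog_arm(deltas=[[0,-0.1,-0.08,0.9,0],[0,0,0,1,0],[0,0,0,1,0],[0,0,0,1,0],[0,0,0,1,0]])

```text
time_s: 12.38
tcp_pos: [0.4615, -0.2766, 0.1264]
tool_rot: [0.0, 0.206, 0.979, 0.0]
ft_force: [-0.4, 0.5, -0.6]
gripper_width: 0.999
grip_force: 0.0
```

jog_arm(deltas=[[0,0,0,1,0],[0,0,0,1,0],[0,0,0,1,0],[0,0,0,0.4,0],[0,0,0,0,0]])

```text
time_s: 12.8
tcp_pos: [0.4606, -0.2765, 0.0578]
tool_rot: [-0.001, 0.206, 0.978, 0.0]
ft_force: [-0.4, -0.0, -0.9]
gripper_width: 0.998
grip_force: 0.0
```

jog_arm(deltas=[[1,0,0,0,0],[1,0,0,0,0],[1,0,0,0,0],[1,0,0,0,0],[1,0,0,0,0]])

```text
time_s: 13.22
tcp_pos: [0.4617, -0.2781, 0.0604]
tool_rot: [0.001, 0.207, 0.978, -0.0]
ft_force: [-1.4, 0.4, 9.8]
gripper_width: 0.468
grip_force: 59.3
```

jog_arm(deltas=[[1,0,0,0,0],[1,0,0,0,0],[1,0,0,-0.3,0],[1,0,0,-0.5,0],[1,0,0,0,0]])

```text
time_s: 13.63
tcp_pos: [0.4619, -0.2781, 0.0774]
tool_rot: [0.001, 0.207, 0.978, -0.0]
ft_force: [0.6, -0.0, -0.8]
gripper_width: 0.467
grip_force: 60.3
```

jog_arm(deltas=[[1,0,0,-0.9,0],[1,0,0,-0.9,0],[1,0,0,-0.9,0.0728],[1,0,0,-0.9,0.0728],[1,0,0,-0.5,0.0728]])

```text
time_s: 14.05
tcp_pos: [0.4617, -0.278, 0.1596]
tool_rot: [0.001, 0.373, 0.928, 0.0]
ft_force: [0.4, -0.8, -0.7]
gripper_width: 0.466
grip_force: 60.4
```

jog_arm(deltas=[[1,0,0,0,0.0728],[1,0,0,0,0.0728],[1,0,0,0,0.0728],[1,0,0,0,0.0728],[1,0,0,0,0.0728]])

```text
time_s: 14.47
tcp_pos: [0.4613, -0.2776, 0.1578]
tool_rot: [0.0, 0.62, 0.785, 0.0]
ft_force: [0.8, 0.6, -0.7]
gripper_width: 0.462
grip_force: 60.3
```

jog_arm(deltas=[[1,0,0,0,0.0728],[1,0,0,0,0.0728],[1,0,0,0,0.0728],[1,0,0,0,0.0728],[1,0,0,0,0]])

```text
time_s: 14.88
tcp_pos: [0.4613, -0.2774, 0.1576]
tool_rot: [0.0, 0.782, 0.624, 0.0]
ft_force: [-0.1, -0.2, -0.1]
gripper_width: 0.463
grip_force: 60.3
```

```bash
python3 st.py
python3 - <<'E'
from h import *
from scipy.spatial.transform import Rotation as Ro
s=robot.sense();R=Ro.from_quat(s["tool_rot"][[1,2,3,0]]).as_matrix();d=np.array([.2135,.977])
t=np.array([.561,-.0742])+.004*d
print("ydir",np.degrees(np.arctan2(R[1,1],R[0,1])),"delta",(R.T@([*t,.0724]-s["tcp_pos"])).round(4))
E
```

```text
14.8833 [ 0.4613 -0.2774  0.1576] F [-0.09 -0.18 -0.05] T [ 0.002 -0.033 -0.046] q7 0.483 yaw 77.19529982803091 turned 5.595299828030917
ydir -12.804699828449177 delta [0.2243 0.0521 0.0852]
```

jog_arm(deltas=[[1,0.935,0.217,0,0],[1,0.935,0.217,0,0],[1,0.935,0.217,0,0],[1,0.935,0.217,0,0],[1,0.935,0.217,0,0]])

```text
time_s: 15.3
tcp_pos: [0.5029, -0.1901, 0.1576]
tool_rot: [0.0, 0.778, 0.628, 0.0]
ft_force: [1.8, -1.0, -2.0]
gripper_width: 0.466
grip_force: 60.3
```

jog_arm(deltas=[[1,0.935,0.217,0,0],[1,0.935,0.217,0,0],[1,0.935,0.217,0,0],[1,0.935,0.217,0,0],[1,0.935,0.217,0,0]])

```text
time_s: 15.72
tcp_pos: [0.5443, -0.1035, 0.1576]
tool_rot: [0.0, 0.778, 0.628, 0.0]
ft_force: [0.6, -0.9, -0.8]
gripper_width: 0.462
grip_force: 60.3
```

jog_arm(deltas=[[1,0.935,0.217,0,0],[1,0.935,0.217,0,0],[1,0,0,0,0],[1,0,0,0,0]])

```text
time_s: 16.05
tcp_pos: [0.5608, -0.0689, 0.1574]
tool_rot: [-0.0, 0.778, 0.628, 0.0]
ft_force: [-1.0, -0.9, -0.6]
gripper_width: 0.462
grip_force: 60.3
```

```bash
python3 st.py
python3 - <<'E'
from h import *
b=viewer.get_image("top");a=viewer.get_image("scene")
f=cv2.cvtColor(b["frame"],cv2.COLOR_RGB2BGR)[150:230,170:290]
g=cv2.cvtColor(a["frame"],cv2.COLOR_RGB2BGR)[110:250,170:330]
cv2.imwrite("pics/c3.png",np.vstack([cv2.resize(f,(400,267),interpolation=cv2.INTER_CUBIC),cv2.resize(g,(400,333),interpolation=cv2.INTER_CUBIC)]))
E
```

```text
16.05 [ 0.5608 -0.0689  0.1574] F [-0.98 -0.94 -0.62] T [-0.002 -0.039  0.012] q7 0.078 yaw 77.81618228671168 turned 6.216182286711685
```

View pics/c3.png

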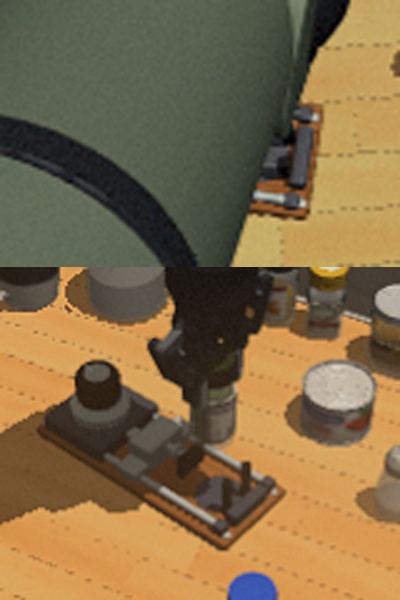

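jog_arm(deltas=[[1,-0.08,0.07,0.5,0],[1,0,0,0.6,0],[1,0,0,0.6,0],[1,0,0,0.6,0],[1,0,0,0,0]])

```text
time_s: 16.57
tcp_pos: [0.5601, -0.0717, 0.1083]
tool_rot: [-0.001, 0.78, 0.626, -0.002]
ft_force: [0.6, 0.1, -1.3]
gripper_width: 0.465
grip_force: 60.4
```

jog_arm(deltas=[[1,0,0,0.5,0],[1,0,0,0.5,0],[1,0,0,0.4,0],[1,0,0,0.2,0],[1,0,0,0,0]])

```text
time_s: 16.98
tcp_pos: [0.5611, -0.0717, 0.0783]
tool_rot: [-0.0, 0.78, 0.626, -0.001]
ft_force: [-0.3, 0.2, -1.0]
gripper_width: 0.465
grip_force: 60.4
```

```bash
python3 st.py
```

```text
16.9833 [ 0.5611 -0.0717  0.0783] F [-0.34  0.17 -1.05] T [ 0.055 -0.027  0.027] q7 0.127 yaw 77.51129308890931 turned 5.911293088909318
```

jog_arm(deltas=[[1,0,0,0.12,0],[1,0,0,0.12,0],[1,0,0,0.04,0],[1,0,0,0,0]])

```text
time_s: 17.32
tcp_pos: [0.5616, -0.0716, 0.0737]
tool_rot: [0.0, 0.78, 0.626, 0.0]
ft_force: [0.5, 0.1, -0.8]
gripper_width: 0.467
grip_force: 60.4
```

```bash
python3 st.py
```

```text
17.3167 [ 0.5616 -0.0716  0.0737] F [ 0.47  0.13 -0.76] T [-0.01   0.025 -0.004] q7 0.13 yaw 77.51685003471901 turned 5.916850034719019
```

jog_arm(deltas=[[1,0,0,0.05,0],[1,0,0,0.05,0],[1,0,0,0,0]])

```text
time_s: 17.57
tcp_pos: [0.5618, -0.0717, 0.0724]
tool_rot: [0.0, 0.78, 0.626, 0.0]
ft_force: [-3.6, 0.8, 12.1]
gripper_width: 0.467
grip_force: 62.0
```

jog_arm(deltas=[[0.3,0,0,-0.03,0],[0.2,0,0,0,0],[0,0,0,0,0],[0,0,0,0,0],[0,0,0,0,0]])

```text
time_s: 17.98
tcp_pos: [0.5615, -0.0717, 0.0722]
tool_rot: [-0.0, 0.78, 0.626, -0.0]
ft_force: [0.1, 0.5, 0.4]
gripper_width: 0.999
grip_force: 0.0
```

jog_arm(deltas=[[0,0,0,0,0],[0,0,0,-0.3,0],[0,0,0,-0.6,0],[0,0,0,-1,0],[0,0,0,-1,0]])

```text
time_s: 18.4
tcp_pos: [0.5613, -0.0718, 0.1317]
tool_rot: [-0.0, 0.78, 0.626, -0.0]
ft_force: [-0.3, 0.6, -0.3]
gripper_width: 1.001
grip_force: 0.0
```

jog_arm(deltas=[[0,0,0,-1,0],[0,0,0,-1,0],[0,0,0,-1,0],[0,0,0,-1,0],[0,0,0,0,0]])

```text
time_s: 18.82
tcp_pos: [0.563, -0.0722, 0.2149]
tool_rot: [0.002, 0.78, 0.626, 0.002]
ft_force: [0.0, 0.7, 0.5]
gripper_width: 0.999
grip_force: 0.0
```

```bash
python3 st.py
python3 - <<'E'
from h import *
import pickle
a=viewer.get_image("scene");w=viewer.get_image("wrist");pickle.dump((a,w),open("im3.pkl","wb"))
g=cv2.cvtColor(a["frame"],cv2.COLOR_RGB2BGR)[110:250,170:330]
f=cv2.cvtColor(w["frame"],cv2.COLOR_RGB2BGR)
cv2.imwrite("pics/c4.png",np.vstack([cv2.resize(g,(400,300),interpolation=cv2.INTER_CUBIC),cv2.resize(f,(400,300))]))
p=[.5616,-.0717];print(proj(w,[*p,.117]),proj(w,[*p,.012]),proj(a,[*p,.117]),proj(a,[*p,.012]))
E
```

```text
18.8167 [ 0.563  -0.0722  0.2149] F [0.02 0.74 0.5 ] T [-0.032 -0.044 -0.006] q7 0.045 yaw 77.48410063461316 turned 5.884100634613162
[253.5 191.6] [253.5 162.4] [255.7 174.7] [255.9 204.5]
```

View pics/c4.png

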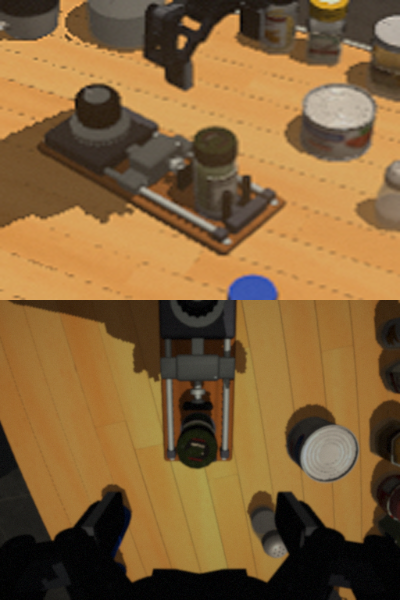

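jog_arm(deltas=[[0,0.94,0,0,0],[0,0.94,0,0,0],[0,0.94,0,0,0],[0,0.94,0,0,0],[0,0.94,0,0,0]])

```text
time_s: 19.33
tcp_pos: [0.5815, 0.0209, 0.2098]
tool_rot: [-0.0, 0.78, 0.626, -0.001]
ft_force: [-0.7, -0.9, -0.4]
gripper_width: 0.999
grip_force: 0.0
```

jog_arm(deltas=[[0,0.94,0,0,0],[0,0.94,0,0,0],[0,0.94,0,0,0],[0,0,0,0,0],[0,0,0,0,0]])

```text
time_s: 19.75
tcp_pos: [0.5937, 0.0759, 0.2096]
tool_rot: [-0.0, 0.779, 0.627, -0.001]
ft_force: [0.1, -0.8, 0.2]
gripper_width: 1.004
grip_force: 0.0
```

```bash
python3 st.py
python3 - <<'E'
from h import *
from scipy.spatial.transform import Rotation as Ro
s=robot.sense();R=Ro.from_quat(s["tool_rot"][[1,2,3,0]]).as_matrix()
print("delta",(R.T@([.5938,.0752,.0565]-s["tcp_pos"])).round(4))
E
```

```text
19.75 [0.5937 0.0759 0.2096] F [ 0.09 -0.82  0.18] T [ 0.008 -0.014 -0.036] q7 -0.204 yaw 77.59499626487089 turned 5.994996264870892
delta [-0.0005  0.0005  0.1531]
```

jog_arm(deltas=[[0,-0.02,0.02,0.9,0],[0,0,0,0.9,0],[0,0,0,0.9,0],[0,0,0,0.9,0],[0,0,0,0.9,0]])

```text
time_s: 20.17
tcp_pos: [0.594, 0.0733, 0.1193]
tool_rot: [0.0, 0.78, 0.625, -0.0]
ft_force: [0.3, -0.2, -0.8]
gripper_width: 1.002
grip_force: 0.0
```

jog_arm(deltas=[[0,0,0,0.9,0],[0,0,0,0.9,0],[0,0,0,0.9,0],[0,0,0,0.42,0],[0,0,0,0,0]])

```text
time_s: 20.58
tcp_pos: [0.5932, 0.0736, 0.0563]
tool_rot: [-0.001, 0.78, 0.626, -0.001]
ft_force: [-0.3, -0.2, -0.2]
gripper_width: 1.001
grip_force: 0.0
```

jog_arm(deltas=[[1,0,0,0,0],[1,0,0,0,0],[1,0,0,0,0],[1,0,0,0,0],[1,0,0,0,0]])

```text
time_s: 21.0
tcp_pos: [0.5941, 0.0749, 0.0592]
tool_rot: [-0.0, 0.78, 0.626, 0.0]
ft_force: [-9.5, 0.5, 17.5]
gripper_width: 0.474
grip_force: 58.1
```

```bash
python3 st.py
```

```text
21.0 [0.5941 0.0749 0.0592] F [-9.46  0.46 17.49] T [0.141 2.008 0.014] q7 -0.124 yaw 77.51664678372647 turned 5.916646783726478
```

jog_arm(deltas=[[1,0,0,-0.04,0],[1,0,0,0,0.03],[1,0,0,0,0.03],[1,0,0,0,0.03],[1,0,0,0,0]])

```text
time_s: 21.42
tcp_pos: [0.594, 0.0749, 0.0594]
tool_rot: [-0.0, 0.823, 0.568, -0.0]
ft_force: [-5.4, 0.4, 8.3]
gripper_width: 0.478
grip_force: 61.4
```

```bash
python3 st.py
```

```text
21.4167 [0.594  0.0749 0.0594] F [-5.45  0.35  8.3 ] T [ 0.041  1.225 -0.078] q7 -0.232 yaw 69.24360520844505 turned -2.3563947915549477
```

jog_arm(deltas=[[1,0,0,0,0.03],[1,0,0,0,0.03],[1,0,0,0,0.015],[1,0,0,0,0]])

```text
time_s: 21.75
tcp_pos: [0.594, 0.0748, 0.0594]
tool_rot: [-0.0, 0.855, 0.519, -0.0]
ft_force: [-6.4, 0.1, 7.1]
gripper_width: 0.477
grip_force: 61.6
```

```bash
python3 st.py
```

```text
21.75 [0.594  0.0748 0.0594] F [-6.43  0.07  7.09] T [0.023 1.172 0.077] q7 -0.318 yaw 62.573607193684346 turned -9.026392806315648
```

```bash
cat > tq.py <<'E'
from h import *
L=[]
for _ in range(6):
    viewer.get_image("scene");L.append(robot.sense()["ft_torque"][2])
s=robot.sense();y=2*np.degrees(np.arctan2(s["tool_rot"][2],s["tool_rot"][1]))
print(round(s["time_s"],2),"Tz mean %.3f sd %.3f"%(np.mean(L),np.std(L)),"cw turned deg %.2f"%(77.52-y),"clicks %.2f"%((77.52-y)/12.834),"Fz %.1f z %.4f"%(s["ft_force"][2],s["tcp_pos"][2]))
E
python3 tq.py
```

```text
22.05 Tz mean 0.006 sd 0.021 cw turned deg 14.85 clicks 1.16 Fz 7.8 z 0.0594
```

jog_arm(deltas=[[1,0,0,0,0.04],[1,0,0,0,0.04],[1,0,0,0,0.0413],[1,0,0,0,0.0213],[1,0,0,0,0]])

```text
time_s: 22.47
tcp_pos: [0.594, 0.0749, 0.0594]
tool_rot: [-0.0, 0.907, 0.42, -0.0]
ft_force: [-6.3, 1.1, 7.8]
gripper_width: 0.476
grip_force: 61.5
```

```bash
python3 tq.py
```

```text
22.77 Tz mean 0.010 sd 0.033 cw turned deg 27.68 clicks 2.16 Fz 7.4 z 0.0594
```

jog_arm(deltas=[[1,0,0,0,0.035],[1,0,0,0,0.035],[1,0,0,0,0],[1,0,0,0,0]])

```text
time_s: 23.1
tcp_pos: [0.594, 0.0748, 0.0594]
tool_rot: [-0.0, 0.929, 0.371, -0.0]
ft_force: [-6.8, 0.3, 7.7]
gripper_width: 0.473
grip_force: 61.5
```

```bash
python3 tq.py
```

```text
23.4 Tz mean -0.007 sd 0.015 cw turned deg 33.99 clicks 2.65 Fz 8.3 z 0.0594
```

jog_arm(deltas=[[1,0,0,0,0.0365],[1,0,0,0,0.0365],[1,0,0,0,0],[1,0,0,0,0]])

```text
time_s: 23.73
tcp_pos: [0.594, 0.0748, 0.0594]
tool_rot: [-0.0, 0.948, 0.317, -0.0]
ft_force: [-7.1, -0.6, 8.1]
gripper_width: 0.473
grip_force: 61.6
```

```bash
python3 tq.py
```

```text
24.03 Tz mean -0.021 sd 0.033 cw turned deg 40.56 clicks 3.16 Fz 7.5 z 0.0594
```

jog_arm(deltas=[[1,0,0,0,0.0355],[1,0,0,0,0.0355],[1,0,0,0,0],[1,0,0,0,0]])

```text
time_s: 24.37
tcp_pos: [0.594, 0.0748, 0.0594]
tool_rot: [-0.0, 0.965, 0.263, -0.0]
ft_force: [-6.7, -0.2, 8.8]
gripper_width: 0.474
grip_force: 61.6
```

```bash
python3 tq.py
```

```text
24.67 Tz mean -0.005 sd 0.026 cw turned deg 46.95 clicks 3.66 Fz 7.2 z 0.0594
```

jog_arm(deltas=[[1,0,0,0,0.0355],[1,0,0,0,0.0355],[1,0,0,0,0],[1,0,0,0,0]])

```text
time_s: 25.0
tcp_pos: [0.5939, 0.0747, 0.0594]
tool_rot: [-0.0, 0.978, 0.209, -0.0]
ft_force: [-6.2, -0.9, 7.5]
gripper_width: 0.476
grip_force: 61.6
```

```bash
python3 tq.py
```

```text
25.3 Tz mean 0.004 sd 0.030 cw turned deg 53.33 clicks 4.16 Fz 8.1 z 0.0594
```

jog_arm(deltas=[[1,0,0,0,0.0355],[1,0,0,0,0.0355],[1,0,0,0,0],[1,0,0,0,0]])

```text
time_s: 25.63
tcp_pos: [0.5939, 0.0747, 0.0594]
tool_rot: [-0.0, 0.988, 0.155, -0.0]
ft_force: [-6.4, -0.9, 8.0]
gripper_width: 0.472
grip_force: 61.6
```

```bash
python3 tq.py
```

```text
25.93 Tz mean 0.061 sd 0.014 cw turned deg 59.73 clicks 4.65 Fz 7.7 z 0.0594
```

jog_arm(deltas=[[1,0,0,0,0.0355],[1,0,0,0,0.0355],[1,0,0,0,0],[1,0,0,0,0]])

```text
time_s: 26.27
tcp_pos: [0.5939, 0.0747, 0.0594]
tool_rot: [-0.0, 0.995, 0.099, -0.0]
ft_force: [-5.9, -0.7, 7.8]
gripper_width: 0.474
grip_force: 61.6
```

```bash
python3 tq.py
python3 - <<'E'
from h import *
b=viewer.get_image("scene")
import pickle;pickle.dump(b,open("s5.pkl","wb"))
g=cv2.cvtColor(b["frame"],cv2.COLOR_RGB2BGR)[140:240,190:310]
cv2.imwrite("pics/c5.png",cv2.resize(g,(720,600),interpolation=cv2.INTER_CUBIC))
E
```

```text
26.57 Tz mean 0.095 sd 0.016 cw turned deg 66.11 clicks 5.15 Fz 8.1 z 0.0594
```

View pics/c5.png

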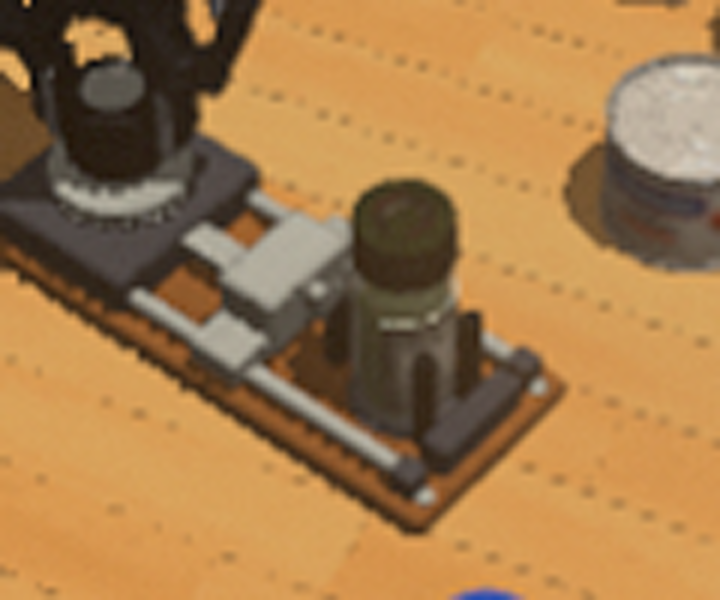

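jog_arm(deltas=[[1,0,0,0,0.0355],[1,0,0,0,0.0355],[1,0,0,0,0],[1,0,0,0,0]])

```text
time_s: 26.95
tcp_pos: [0.5939, 0.0747, 0.0594]
tool_rot: [-0.0, 0.999, 0.044, -0.0]
ft_force: [-7.1, -1.1, 8.5]
gripper_width: 0.471
grip_force: 61.6
```

```bash
python3 tq.py
```

```text
27.25 Tz mean 0.118 sd 0.029 cw turned deg 72.50 clicks 5.65 Fz 8.2 z 0.0594
```

jog_arm(deltas=[[1,0,0,0,0.037],[1,0,0,0,0.037],[1,0,0,0,0],[1,0,0,0,0]])

```text
time_s: 27.58
tcp_pos: [0.5938, 0.0747, 0.0594]
tool_rot: [-0.0, 1.0, -0.014, -0.0]
ft_force: [-7.0, -0.5, 9.3]
gripper_width: 0.473
grip_force: 61.6
```

```bash
python3 tq.py
```

```text
27.88 Tz mean 0.139 sd 0.022 cw turned deg 79.16 clicks 6.17 Fz 8.0 z 0.0594
```

jog_arm(deltas=[[1,0,0,0,-0.01],[1,0,0,0,-0.008],[1,0,0,0,0],[1,0,0,0,0]])

```text
time_s: 28.22
tcp_pos: [0.5938, 0.0747, 0.0594]
tool_rot: [-0.0, 1.0, -0.0, -0.0]
ft_force: [-7.1, -0.8, 8.2]
gripper_width: 0.472
grip_force: 61.5
```

```bash
python3 tq.py
```

```text
28.52 Tz mean 0.049 sd 0.025 cw turned deg 77.55 clicks 6.04 Fz 7.7 z 0.0594
```

jog_arm(deltas=[[1,0,0,0,-0.008],[1,0,0,0,0],[1,0,0,0,0]])

```text
time_s: 28.77
tcp_pos: [0.5939, 0.0748, 0.0594]
tool_rot: [-0.0, 1.0, 0.006, -0.0]
ft_force: [-7.2, -0.1, 8.6]
gripper_width: 0.475
grip_force: 61.5
```

```bash
python3 tq.py
```

```text
29.07 Tz mean -0.113 sd 0.013 cw turned deg 76.83 clicks 5.99 Fz 8.8 z 0.0594
```

jog_arm(deltas=[[1,0,0,0,0.006],[1,0,0,0,0],[0,0,0,0,0],[0,0,0,0,0],[0,0,0,0,0]])

```text
time_s: 29.48
tcp_pos: [0.5947, 0.0748, 0.059]
tool_rot: [-0.0, 1.0, 0.001, 0.0]
ft_force: [0.2, 0.3, -0.6]
gripper_width: 0.879
grip_force: 0.0
```

jog_arm(deltas=[[0,0,0,0,0],[0,0,0,0,0],[0,0,0,-0.5,0],[0,0,0,-1,0],[0,0,0,-1,0]])

```text
time_s: 29.9
tcp_pos: [0.5941, 0.0744, 0.1096]
tool_rot: [0.0, 1.0, 0.001, -0.0]
ft_force: [-0.3, 0.1, 0.7]
gripper_width: 1.001
grip_force: 0.0
```

jog_arm(deltas=[[0,0,0,-1,0],[0,0,0,-1,0],[0,0,0,-1,0],[0,0,0,-1,0],[0,0,0,0,0]])

```text
time_s: 30.32
tcp_pos: [0.5958, 0.0744, 0.1928]
tool_rot: [-0.0, 1.0, 0.001, 0.002]
ft_force: [0.5, -0.9, 1.1]
gripper_width: 1.005
grip_force: 0.0
```

```bash
python3 st.py
python3 - <<'E'
from h import *
import pickle
o=pickle.load(open("s5.pkl","rb"));b=viewer.get_image("scene")
c=lambda i:cv2.resize(cv2.cvtColor(i["frame"],cv2.COLOR_RGB2BGR)[140:240,190:310],(400,333),interpolation=cv2.INTER_CUBIC)
cv2.imwrite("pics/c6.png",np.hstack([c(o),c(b)]))
E
```

```text
30.3167 [0.5958 0.0744 0.1928] F [ 0.45 -0.88  1.08] T [-0.004 -0.054 -0.033] q7 -1.263 yaw 0.1155829922136783 turned -71.48441700778632
```

View pics/c6.png

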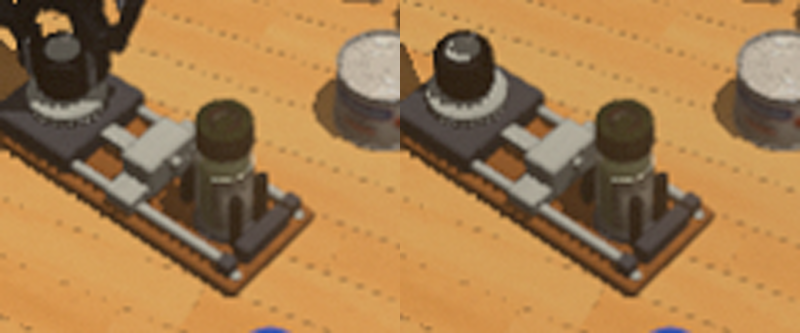

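The picture shows the jar upright at (625,165), pressed against the posts, with the jaw closer and the knob down. I'm handing it in.

```bash
python3 -c "
from cell import robot
print(robot.hand_in())"
```

```text
the job is handed in; nothing more can be done
None
```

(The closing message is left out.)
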